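# Refit the hood's speed knob and set it to full

### The arm

A 6-joint arm with a two-finger parallel gripper is mounted at the origin on the work surface. World frame = base frame: x ahead of the robot, y to its left, z up, the work surface at z = 0. Lengths are in m, angles in degrees, forces in N, time in s.
With the tool pointing down it reaches from about 0.25 to 0.725 m from the base axis. Payload 4 kg.
Tool frame: the origin (TCP) lies at the very end of the fingers, on their centre line; the grasp point (between the pads) lies 19 mm behind it; z points along the fingers, y is the line along which they close (so a half turn about z gives the same grasp; the last joint's range is limited). The gripper opens to 85 mm and grips with 20 to 120 N. Pads are 22 mm wide; open, the fingers measure 114 mm over their backs; the gripper's body (76 mm by 85 mm) begins 54 mm behind the grasp point. The pads swing forward as they close: fully open they stand 13 mm farther back than shut.
Start: joints at [71.391, 13.785, 0.286, 76.501, 0, 90], TCP at [0.16, 0.474, 0.231] pointing down, gripper open.
Joint ranges: [-155.79, 155.79], [-60.16, 107.12], [-62.33, 73.08], [-114, 123.19], [-81.49, 82.49], [-180, 180]. Speed limits (degrees/s): [159.86, 159.86, 180, 180, 180, 180].

### API

Orientations are given as [roll, pitch, yaw] about the fixed x, y, z axes, in that order (R = Rz(yaw) Ry(pitch) Rx(roll)).
In Python, from cell import arm gives the robot as it stands. The module is installed in compiled form; this text tells all that it offers.
- The arm moves only by the tool move_arm, never from a script. Its argument "motion" is a list of rows, each an object of numbers: "claw": the opening, from 0 (shut) to 1 (fully open); "x", "y", "z": the shift along the tool's x, y, z in mm; "roll": the turn about the tool's z in rad. In form: [{"claw": .., "x": .., "y": .., "z": .., "roll": ..}, ...]. A call has 1 to 12 rows; each row is the pose to reach, as a shift and turn from the pose commanded when the call began, along the tool's axes at that moment; what a row does not reach only later rows make up. A row lasts 1/12 s, in which the tool goes at most 41.7 mm and 7.16 degrees, less where a joint would pass 70% of its speed; a pose out of reach is approached as far as the arm can. A call with a gripper value outside its range is refused whole. The fingers move at their own pace and stop on an object; the grip force is fixed at half the most. Time passes only in rows, so rows that repeat a pose let the fingers close. It gives the time, the measured TCP pose, the force and the opening at its end, in the units of the state.
- arm.state(): the state, without advancing time (a new reading comes with each control period).
- arm.capture(name): name is "scene" or "side" or "wrist"; returns the picture (480x640x3 uint8, red, green, blue); there is no depth.
- arm.calibration(name): a dict with "fx", "fy", "cx", "cy" (pixels), "eye" and "orientation" of the camera in the world. Camera axes: x right, y up, looking along -z (the intrinsics and any distortion apply to the point x, -y, -z); pixel columns grow to the right and rows downward; lengths in m; the calibration is good to about 2 mm. A picture is of the moment at which its call begins: read the wrist's pose just before it. calibration takes no time and is no camera call; for the wrist camera it gives the pose at the moment of the call.
- arm.close_job(): hands the job in, once; it reports no verdict.
The state is a dict: "time_s": time; "joint_pos": joint angles; "joint_velocities": joint speeds; "joint_torque": joint torques, N m; "position": TCP position; "ee_rot": TCP orientation; "wrist_force": force on the tool from outside, world axes, zero at the start; "wrist_torque": the same for the moment, N m; "opening": finger opening in m.
Only numpy, scipy, OpenCV 4.12 (cv2) and the standard library are available. Lean on these libraries where they do the work, as an engineer would, in place of code of your own. Each camera call takes 0.05 s, during which the arm holds its last target. There are 200 camera calls.

### The job

The speed knob has come off the extractor hood's switch box. Push it back onto its D-shaped shaft, turning it slowly under light pressure without forcing it until it drops fully home, then use it to turn the fan up clockwise to the long mark and let go. Leave the two toggle switches and the other kitchen things as they are.

Things in the scene. Friction and masses are not known exactly. Their poses are not given: they have to be found in the camera images.
- knob: Loose black control knob, about 50 g, standing upright on the worktop, 40 mm tall. Origin: centre of its underside, z up. Round skirt 43 mm across, 20 mm high; on it a bar grip 12 mm thick (along y), x from -18 to about +22 mm, 20 to 40 mm above the underside. The bar's pointed nose and the white line on its top point to +x: the pointer.
- bore (a point): Mouth of the knob's D-shaped bore, at the centre of its underside (axes as the knob's). 16 mm deep, 20 mm across, its flat side under the nose, 4.6 mm from the axis towards +x. It has about 1 mm of play all round on the shaft.
- full_mark: The full-speed mark. Its origin lies on the axis of the bare shaft at the height of the box's top face, z up; its +x points from the shaft along the long black rib (22 mm long, 31 to 53 mm from the axis). A short black rib 1.2 rad anticlockwise of it, seen from above, marks off. With the knob home its underside rests on the face, its origin at this origin.
- shaft_foot (a point): Foot of the upright bare brass shaft on the box's top face (fixed to the box, axes as the box's). The shaft is 18 mm in diameter with a flat 3.5 mm from its axis. It turns clockwise from off (flat to the short rib) 1.12 rad to a stop, where the knob, with its play, points to the long rib. It stays where left; turning it takes 0.12 N m, so rubbing with a push up to about 10 N hardly drags it.
- shaft_end (a point): The shaft's end, 12 mm above the box's face (fixed to the box, axes as the box's); its rim and flat are chamfered, 1.5 mm in over the top 3.5 mm. The knob drops home only with its pointer over the shaft's flat, within 8 to 15 degrees; else it stops 8 to 12 mm short of home. The shaft was left with its flat 0.4 to 1.0 rad short of the long rib; the angle is not given: see it or feel for it.
- panel: The hood's aluminium switch box, fixed, 130 mm (x) by 190 mm (y) by 50 mm high; origin at the centre of its underside. Its shaft stands at x = 0, y = -45 mm; two small toggle switches, 30 mm tall, stand at y = +35 and +70 mm.
- switch_a (a joint): The toggle switch nearer the shaft: 0 as left; it grows to 0.7 rad as it is thrown to the panel's +x. Not to be thrown.
- switch_b (a joint): The toggle switch farther from the shaft, the same.
- jar: Glass jar with a steel screw lid, 68 mm across and 95 mm tall, loose; origin at the centre of its underside. Bystander.
- plate: Blue melamine plate, 190 mm across and 20 mm high, loose; origin at the centre of its underside. Bystander.
- spoon_rest: Stainless spoon rest, a dish 92 mm across and 16 mm high with a flat tail 120 mm long from its centre towards its -x, loose; origin under the dish's centre. Bystander.
Mind the look-alikes: they are no part of the job. What is meant by the knob is not blue, and is the smaller of those in its own colour.

How it is judged (in metres and radians):
On the way, in this order (a step that is already met when the one before it is completed fails the run):
1. the knob is fully home on the shaft, upright (z of knob in the frame of full_mark below 0.003 m and horizontal distance between knob and full_mark below 0.004 m and angle between knob's own z axis and vertical below 0.07 rad), for 0.1 s.
2. with the knob home, its pointer is turned to the long mark (z of knob in the frame of full_mark below 0.003 m and horizontal distance between knob and full_mark below 0.004 m and angle between the x axis of knob and the x axis of full_mark, either way round below 0.2 rad), for 0.1 s.
At the end, for the whole second after the job is handed in: Knob on the shaft: underside within 3 mm of the box's face, within 4 mm of the axis, upright within 4 degrees, pointer within 0.2 rad of the long mark, at rest; switches not thrown (under 0.25 rad); jar, plate, spoon rest within 20 mm of their start (all of step 2 and z of knob in the frame of full_mark above -0.003 m and angle between knob's own z axis and vertical below 0.07 rad and linear speed of knob below 0.02 m/s and value of joint each of switch_a, switch_b below 0.25 rad and distance of each of jar, plate, spoon_rest from where it was at the start of the episode below 0.02 m); the robot touches nothing.
It fails at once if the knob is forced: pressed on the switch box or its shaft with more than 50 N (contact force between knob and panel above 50 N).
It fails at once if a toggle switch is thrown (value of joint any of switch_a, switch_b above 0.25 rad).
It fails at once if the jar, plate or spoon rest is shifted by more than 20 mm (distance of any of jar, plate, spoon_rest from where it was at the start of the episode above 0.02 m).
It also fails if it takes over 58 s, if anything falls off the work surface, if the arm or the gripper's body presses on something with over 40 N, if the wrist force passes 120 N, or if a joint passes its speed limit or range.

## Working session

There is one attempt and no reset: what is moved stays moved. The work goes in short steps, Python scripts to look and compute and a tool call to move; the robot and the scene stay as the last step left them, time stands still between calls to the robot, and variables do not carry over. Pictures are saved under pics/ and viewed, on a budget of 10 in all, crops included, one or two more only if the job needs it, and the job is handed in when it is done.

Besides the shell and the picture viewer there is one more tool, called after "Emit:" in YAML: its name, and indented under it one key for each argument. move_arm: Moves the arm, as the interface text tells. Its arguments: {"type":"object","properties":{"motion":{"type":"array","items":{"type":"object","properties":{"claw":{"type":"number"},"x":{"type":"number"},"y":{"type":"number"},"z":{"type":"number"},"roll":{"type":"number"}}}}},"required":["motion"]}

```bash
mkdir -p pics; cat > h.py <<'E'
from cell import arm
import numpy as np, cv2
from scipy.spatial.transform import Rotation as R
def snap(n,f):
    im=arm.capture(n); cv2.imwrite('pics/'+f,im[:,:,::-1]); return im
def cal(n):
    c=arm.calibration(n); o=np.array(c['orientation'],float)
    M=o if o.shape==(3,3) else R.from_euler('xyz',o,degrees=True).as_matrix()
    return c,np.array(c['eye']),M
def ray(n,u,v,z,C=None):
    c,e,M=C or cal(n)
    d=M@np.array([(u-c['cx'])/c['fx'],-(v-c['cy'])/c['fy'],-1])
    return e+d*(z-e[2])/d[2]
def proj(n,p,C=None):
    c,e,M=C or cal(n)
    q=M.T@(np.array(p)-e); return c['cx']+c['fx']*q[0]/-q[2], c['cy']-c['fy']*q[1]/-q[2]
E
python3 - <<'E'
from h import *
for n in('scene','side','wrist'):
    print(n,arm.calibration(n))
print(arm.state())
a=snap('scene','s0.png')
snap('side','d0.png');snap('wrist','w0.png')
E
```

```text
scene {'fx': 537.4096148982219, 'fy': 537.4096148982219, 'cx': 333.31175123903654, 'cy': 229.3824417419651, 'eye': array([1.17882804, 0.5116955 , 1.09822338]), 'orientation': array([ 35.48196627,  -0.22173347, 126.78437984])}
side {'fx': 433.2429153296137, 'fy': 433.2429153296137, 'cx': 320.97483886156976, 'cy': 236.8675067420322, 'eye': array([ 0.03376149, -0.46382962,  0.71801937]), 'orientation': array([ 48.54402058,   0.70888645, -45.77047686])}
wrist {'fx': 429.3231640468413, 'fy': 429.3231640468413, 'cx': 322.63109597936125, 'cy': 237.77567673759984, 'eye': array([0.09124741, 0.49645106, 0.3726228 ]), 'orientation': array([-16.52585042,   0.12659477,  71.42606621])}
{'time_s': 0.0, 'joint_pos': array([7.13908342e+01, 1.38330181e+01, 2.11653308e-01, 7.65015620e+01,
       7.66323168e-04, 9.00006500e+01]), 'joint_velocities': array([-0.08346349, -0.12552102,  0.02010393, -0.13540411, -0.03387086,
        0.07052133]), 'joint_torque': array([ 1.21988691e-03, -3.72314465e+01,  2.52409458e+01,  1.69523852e-02,
        1.21424459e-04, -7.93638691e-06]), 'position': array([0.15934448, 0.47324483, 0.2303921 ]), 'ee_rot': array([-1.79877073e+02, -7.64926764e-04,  1.61390183e+02]), 'wrist_force': array([-0.00541295,  0.22400086, -0.20401401]), 'wrist_torque': array([-0.00028742,  0.04623682,  0.02173294]), 'opening': 0.08546081429875721}
```

View pics/s0.png

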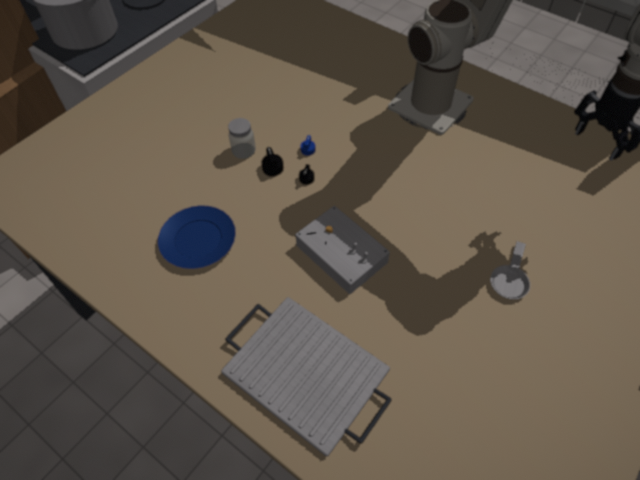

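View pics/d0.png

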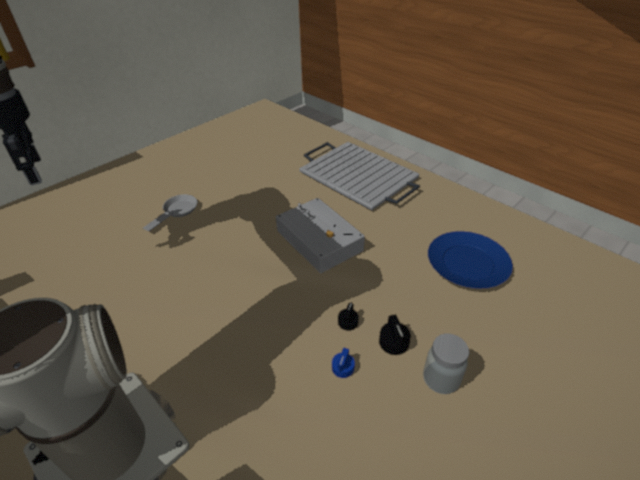

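The scene picture shows three knobs: large black (272,163), blue (308,147) and small black (307,176). In the side picture they are at (395,337), (343,363) and (348,317). The small black one is meant: it is not blue and is the smaller of the two blacks. I'll confirm in an enlarged crop, together with the switch box.

```bash
python3 - <<'E'
from h import *
for p in((307,180),(272,168),(308,151)): print(ray('scene',*p,0.01))
for p in((348,322),(395,343),(343,368)): print(ray('side',*p,0.01))
print('panel',ray('scene',328,230,.06),ray('side',330,235,.06))
s=cv2.imread('pics/s0.png');d=cv2.imread('pics/d0.png')
def cr(i,u,v,w,h,k): return cv2.convertScaleAbs(cv2.resize(i[v:v+h,u:u+w],None,fx=k,fy=k,interpolation=cv2.INTER_CUBIC),alpha=1.5)
o=np.vstack([np.hstack([cr(s,250,130,80,60,5),cr(d,315,290,100,75,4)]),np.hstack([cr(s,290,205,100,75,4),cr(d,275,195,100,75,4)])])
cv2.imwrite('pics/c1.png',o)
E
```

```text
[ 0.46790016 -0.10198819  0.01      ]
[ 0.49140143 -0.20413823  0.01      ]
[ 0.38335294 -0.16548924  0.01      ]
[ 0.45360935 -0.11899597  0.01      ]
[ 0.47868428 -0.21766699  0.01      ]
[ 0.36906907 -0.18167548  0.01      ]
panel [0.5927112  0.06276851 0.06      ] [0.58084742 0.05106918 0.06      ]
```

View pics/c1.png

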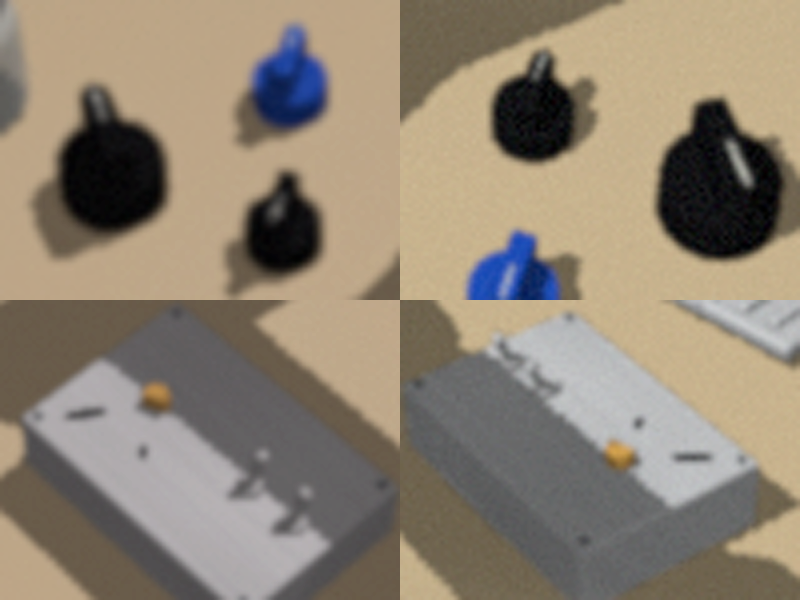

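Confirmed: the small black knob is at scene (307,176). I'll bring the wrist camera over it and the box.

Emit:
move_arm:
  motion:
    - {"claw":1,"x":-42,"y":-30,"z":-5,"roll":0}
    - {"claw":1,"x":-84,"y":-60,"z":-10,"roll":0}
    - {"claw":1,"x":-126,"y":-90,"z":-20,"roll":0}
    - {"claw":1,"x":-500,"y":-360,"z":-30,"roll":0}
    - {"claw":1,"x":-500,"y":-360,"z":-30,"roll":0}
    - {"claw":1,"x":-500,"y":-360,"z":-30,"roll":0}
    - {"claw":1,"x":-500,"y":-360,"z":-30,"roll":0}
    - {"claw":1,"x":-500,"y":-360,"z":-30,"roll":0}
    - {"claw":1,"x":-500,"y":-360,"z":-30,"roll":0}
    - {"claw":1,"x":-500,"y":-360,"z":-30,"roll":0}
    - {"claw":1,"x":-500,"y":-360,"z":-30,"roll":0}
    - {"claw":1,"x":-500,"y":-360,"z":-30,"roll":0}

```text
time_s: 1.15
position: [0.4509, 0.0664, 0.2577]
ee_rot: [180.0, -0.0, 161.4]
wrist_force: [0.6, -0.2, 0.5]
opening: 0.0856
```

Emit:
move_arm:
  motion:
    - {"claw":1,"x":-35,"y":-34,"z":0,"roll":0}
    - {"claw":1,"x":-70,"y":-70,"z":0,"roll":0}
    - {"claw":1,"x":-75,"y":-75,"z":0,"roll":0}
    - {"claw":1,"x":-75,"y":-75,"z":0,"roll":0}
    - {"claw":1,"x":-75,"y":-75,"z":0,"roll":0}

```text
time_s: 1.57
position: [0.4974, -0.0277, 0.2569]
ee_rot: [-180.0, -0.1, 161.2]
wrist_force: [0.2, 1.0, -1.1]
opening: 0.0857
```

```bash
python3 - <<'E'
from h import *
s=arm.state();print(s['position'],s['ee_rot'],s['joint_pos']);C=cal('wrist');print(C)
np.save('C1.npy',np.array([C],dtype=object),allow_pickle=True)
im=snap('wrist','w1.png');cv2.imwrite('pics/w1b.png',cv2.convertScaleAbs(im[:,:,::-1],alpha=1.4))
E
```

```text
[ 0.4973885  -0.02770946  0.25694426] [-1.79994224e+02 -9.76428765e-02  1.61214309e+02] [-3.20123828e+00  1.31076995e+01  3.22377001e+00  8.02116754e+01
  2.06687194e-02  1.55844308e+01]
({'fx': 429.3231640468413, 'fy': 429.3231640468413, 'cx': 322.63109597936125, 'cy': 237.77567673759984, 'eye': array([ 0.4294889 , -0.0046368 ,  0.39927803]), 'orientation': array([-1.64274366e+01,  1.16723251e-02,  7.12526554e+01])}, array([ 0.4294889 , -0.0046368 ,  0.39927803]), array([[ 3.21395573e-01, -9.08307980e-01, -2.67734009e-01],
       [ 9.46945006e-01,  3.08221226e-01,  9.10759642e-02],
       [-2.03720502e-04, -2.82800794e-01,  9.59178643e-01]]))
```

View pics/w1b.png

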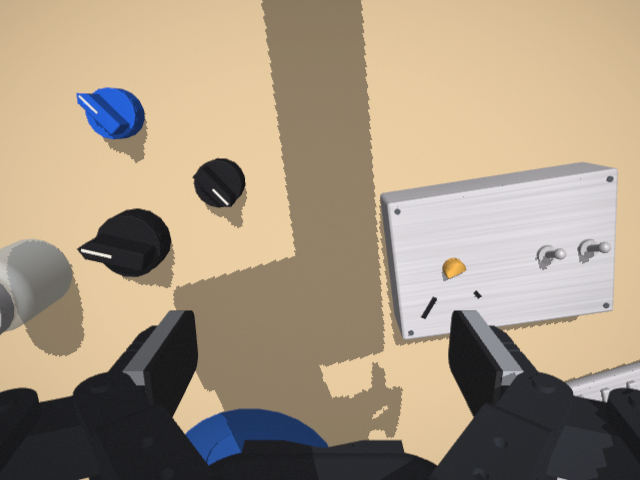

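The wrist view shows the small black knob at (219,183), line pointing down-right. The box has its shaft at (454,268), the long rib at (429,308), the short rib at (477,294) and the toggles at (550,254) and (592,248). I'll enlarge both.

```bash
python3 - <<'E'
from h import *
s=cv2.imread('pics/w1.png')
cr=lambda u,v,w,h,k:cv2.convertScaleAbs(cv2.resize(s[v:v+h,u:u+w],None,fx=k,fy=k,interpolation=cv2.INTER_CUBIC),alpha=1.8)
cv2.imwrite('pics/c2.png',np.hstack([cr(180,145,80,80,5),cr(405,245,80,80,5)]))
E
```

```text
(no output)
```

View pics/c2.png

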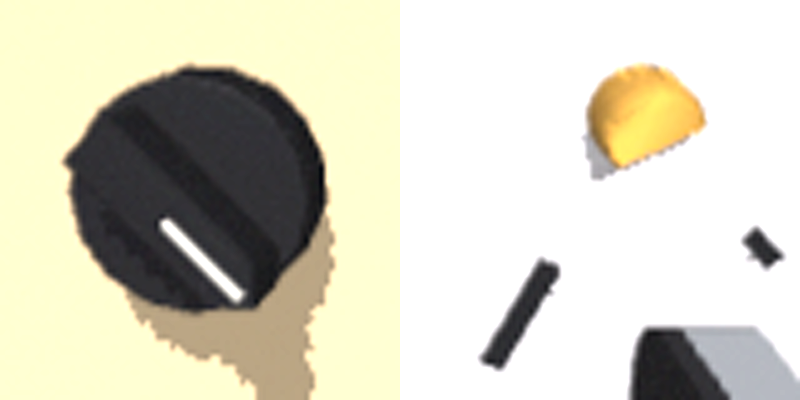

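```bash
cat > m.py <<'E'
from h import *
C=np.load('C1.npy',allow_pickle=True)[0]
r=lambda x,y,z,o:ray('w',o[0]+x/5,o[1]+y/5,z,C)[:2]
ang=lambda v:np.degrees(np.arctan2(v[1],v[0]))
K=(180,145);P=(325,245)
if __name__=='__main__':
    a,b=r(165,223,.04,K),r(240,297,.04,K); print('line',a,b,np.linalg.norm(b-a),ang(b-a))
    print('skirt',r(197,187,.01,K), 'diam',np.linalg.norm(r(70,187,.01,K)-r(325,187,.01,K)))
    a,b=r(550,264,.0505,P),r(492,363,.0505,P);u=(b-a)/np.linalg.norm(b-a); print('long',a,b,np.linalg.norm(b-a),ang(u),'axis',a-.031*u,b-.053*u)
    c,d=r(752,236,.0505,P),r(773,262,.0505,P); print('short',c,d,ang(d-c))
    ax=((a-.031*u)+(b-.053*u))/2
    print('short from axis',ang((c+d)/2-ax),np.linalg.norm((c+d)/2-ax))
    e,f=r(620,165,.060,P),r(705,122,.060,P); print('flat edge',e,f,ang(f-e),np.linalg.norm(f-e),'normal +-90')
    # panel screws / corners at z=.05
    q=[ray('w',*p,.05,C)[:2] for p in((397,211),(610,179),(606,306),(411,333))];print('screws',q,np.mean(q,0),ang(q[1]-q[0]),np.linalg.norm(q[1]-q[0]),np.linalg.norm(q[2]-q[1]))
    y=(q[1]-q[0]+q[2]-q[3]);y/=np.linalg.norm(y);print('axis from panel',np.mean(q,0)-.045*y,'y',ang(y))
E
python3 m.py
```

```text
Traceback (most recent call last):
  File "m.py", line 7, in <module>
    a,b=r(165,223,.04,K),r(240,297,.04,K); print('line',a,b,np.linalg.norm(b-a),ang(b-a))
        ~^^^^^^^^^^^^^^^
  File "m.py", line 3, in <lambda>
    r=lambda x,y,z,o:ray('w',o[0]+x/5,o[1]+y/5,z,C)[:2]
                     ~~~^^^^^^^^^^^^^^^^^^^^^^^^^^^
  File "h.py", line 11, in ray
    c,e,M=C or cal(n)
          ^^^^^^^^^^^
ValueError: The truth value of an array with more than one element is ambiguous. Use a.any() or a.all()
```

```bash
sed -i 's/\[0\]$/[0]; C=tuple(C)/' m.py; python3 m.py
```

```text
line [ 0.459852   -0.11279778] [ 0.47573172 -0.10564715] 0.017415419324738553 24.242020629824278
skirt [ 0.45814784 -0.11373019] diam 0.04644932784636403
long [0.61108328 0.03847435] [0.62647093 0.02378384] 0.021274181472816938 -43.672257529329215 axis [0.58866093 0.05988085] [0.58813594 0.06038205]
short [0.61730246 0.07347716] [0.62336417 0.07586457] 21.497025117101483
short from axis 24.47898826317995 0.03508890576451885
flat edge [0.59224061 0.05311608] [0.58927965 0.06855575] 100.85615159369061 0.015721021296013358 normal +-90
screws [array([0.52486979, 0.02832267]), array([0.55495593, 0.20008036]), array([0.6679276 , 0.18061224]), array([0.63806397, 0.00918356])] [0.59645432 0.10454971] 80.06451343655652 0.1743728231356224 0.11463683953083252
axis from panel [0.58871072 0.06022097] y 80.09122397223818
```

Emit:
move_arm:
  motion:
    - {"claw":0.55,"x":2,"y":-25,"z":25,"roll":-0.12}
    - {"claw":0.55,"x":4,"y":-50,"z":55,"roll":-0.24}
    - {"claw":0.55,"x":7,"y":-75,"z":80,"roll":-0.36}
    - {"claw":0.55,"x":10,"y":-94,"z":110,"roll":-0.48}
    - {"claw":0.55,"x":10,"y":-94,"z":135,"roll":-0.6}
    - {"claw":0.55,"x":10,"y":-94,"z":150,"roll":-0.7}
    - {"claw":0.55,"x":10,"y":-94,"z":150,"roll":-0.75}
    - {"claw":0.55,"x":10,"y":-94,"z":150,"roll":-0.75}
    - {"claw":0.55,"x":10,"y":-94,"z":150,"roll":-0.75}
    - {"claw":0.55,"x":10,"y":-94,"z":150,"roll":-0.75}

```text
time_s: 2.45
position: [0.4586, -0.1116, 0.1085]
ee_rot: [-179.9, 0.1, -155.6]
wrist_force: [-0.3, 0.2, 0.1]
opening: 0.0471
```

```bash
python3 - <<'E'
from h import *
s=arm.state();print(s['position'],s['ee_rot'],s['opening']);C=cal('wrist')
im=snap('wrist','w2.png')[:,:,::-1]
print(proj('w',(.458,-.1137,.04),C),C[1])
np.save('C2.npy',np.array([C],dtype=object),allow_pickle=True)
cv2.imwrite('pics/w2b.png',cv2.convertScaleAbs(im,alpha=1.7))
E
```

```text
[ 0.45857834 -0.11159935  0.1085356 ] [-1.79948007e+02  7.52385757e-02 -1.55601654e+02] 0.047075915842061646
(np.float64(320.0926382748419), np.float64(252.80555899538936)) [ 0.39282667 -0.14164261  0.25063522]
```

View pics/w2b.png

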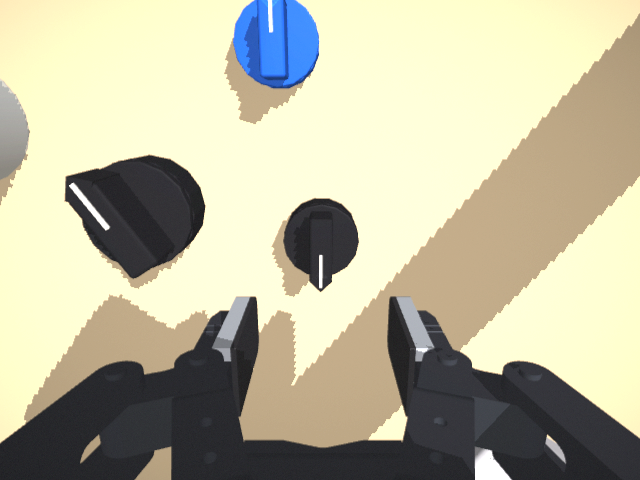

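The knob is centred under the tool: its line is upright at u=321, v 255–287, against a predicted knob centre of (320,253). I'll descend and grip the bar.

Emit:
move_arm:
  motion:
    - {"claw":0.5,"x":1.4,"y":-1.7,"z":30,"roll":0}
    - {"claw":0.5,"x":1.4,"y":-1.7,"z":55,"roll":0}
    - {"claw":0.5,"x":1.4,"y":-1.7,"z":75,"roll":0}
    - {"claw":0.5,"x":1.4,"y":-1.7,"z":85,"roll":0}
    - {"claw":0.5,"x":1.4,"y":-1.7,"z":85,"roll":0}
    - {"claw":0,"x":1.4,"y":-1.7,"z":85,"roll":0}
    - {"claw":0,"x":1.4,"y":-1.7,"z":85,"roll":0}
    - {"claw":0,"x":1.4,"y":-1.7,"z":85,"roll":0}
    - {"claw":0,"x":1.4,"y":-1.7,"z":85,"roll":0}
    - {"claw":0,"x":1.4,"y":-1.7,"z":85,"roll":0}
    - {"claw":0,"x":1.4,"y":-1.7,"z":85,"roll":0}
    - {"claw":0,"x":1.4,"y":-1.7,"z":85,"roll":0}

```text
time_s: 3.5
position: [0.459, -0.1149, 0.0242]
ee_rot: [-179.9, 0.2, -155.6]
wrist_force: [0.3, 0.2, 6.4]
opening: 0.0106
```

Emit:
move_arm:
  motion:
    - {"claw":0,"x":0,"y":0,"z":-10,"roll":0}
    - {"claw":0,"x":0,"y":0,"z":-35,"roll":0}
    - {"claw":0,"x":0,"y":0,"z":-70,"roll":0}
    - {"claw":0,"x":0,"y":0,"z":-100,"roll":0}
    - {"claw":0,"x":0,"y":0,"z":-100,"roll":0}
    - {"claw":0,"x":0,"y":0,"z":-100,"roll":0}

```text
time_s: 4.0
position: [0.4591, -0.115, 0.1249]
ee_rot: [-179.8, 0.2, -155.6]
wrist_force: [-0.2, -0.4, -1.5]
opening: 0.0103
```

```bash
python3 - <<'E'
from h import *
s=arm.state();print(s['position'],s['ee_rot'],s['opening'],s['wrist_force'])
im=snap('wrist','w3.png')[:,:,::-1]
a=cv2.convertScaleAbs(im[240:480,160:480],alpha=2)
b=snap('side','d3.png')[:,:,::-1];u,v=map(int,proj('side',s['position']));print(u,v)
b=cv2.convertScaleAbs(cv2.resize(b[v-40:v+40,u-40:u+40],(240,240),interpolation=cv2.INTER_CUBIC),alpha=1.7)
cv2.imwrite('pics/c3.png',np.hstack([a,b]))
E
```

```text
[ 0.45906751 -0.11501217  0.12485221] [-179.80809523    0.23402169 -155.642744  ] 0.010280195652483998 [-0.17864407 -0.43918934 -1.46176224]
350 280
```

View pics/c3.png

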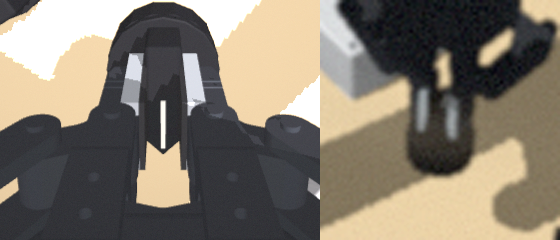

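The knob is held upright between the fingers, its line at crop (163,125), with the pointer towards tool −x. Next I'll carry it over the shaft with the pointer at about 11°, the flat's angle as seen.

Emit:
move_arm:
  motion:
    - {"claw":0,"x":-20,"y":11,"z":0,"roll":0}
    - {"claw":0,"x":-50,"y":28,"z":0,"roll":0.06}
    - {"claw":0,"x":-82,"y":46,"z":0,"roll":0.12}
    - {"claw":0,"x":-114,"y":64,"z":0,"roll":0.18}
    - {"claw":0,"x":-146,"y":82,"z":0,"roll":0.235}
    - {"claw":0,"x":-172,"y":96,"z":0,"roll":0.235}
    - {"claw":0,"x":-186,"y":104,"z":0,"roll":0.235}
    - {"claw":0,"x":-190,"y":106,"z":0,"roll":0.235}
    - {"claw":0,"x":-190,"y":106,"z":0,"roll":0.235}
    - {"claw":0,"x":-190,"y":106,"z":15,"roll":0.235}
    - {"claw":0,"x":-190,"y":106,"z":25,"roll":0.235}
    - {"claw":0,"x":-190,"y":106,"z":25,"roll":0.235}

```text
time_s: 5.1
position: [0.5835, 0.059, 0.0943]
ee_rot: [180.0, -0.4, -169.2]
wrist_force: [-0.6, -0.7, -1.0]
opening: 0.0106
```

```bash
cat > t.py <<'E'
from h import *
s=arm.state();p=s['position'];y=s['ee_rot'][2]
print(p,s['ee_rot'],'pointer',(y+180+180)%360-180,'F',s['wrist_force'],s['wrist_torque'],s['opening'],s['time_s'])
d=np.array([.5885,.0602])-p[:2];t=np.radians(y);print('to axis mm tool x,y',1e3*d@[np.cos(t),np.sin(t)],1e3*d@[np.sin(t),-np.cos(t)])
E
python3 t.py
```

```text
[0.58349476 0.0589784  0.09429886] [ 179.98203443   -0.41521066 -169.18207537] pointer 10.817924628808811 F [-0.55111748 -0.67915151 -0.95789076] [0.00201266 0.05374878 0.00153219] 0.010571982038193739 5.1
to axis mm tool x,y -5.14557301996575 0.26046769858274993
```

Emit:
move_arm:
  motion:
    - {"claw":0,"x":0,"y":0,"z":0,"roll":0}
    - {"claw":0,"x":0,"y":0,"z":0,"roll":0}
    - {"claw":0,"x":0,"y":0,"z":0,"roll":0}

```text
time_s: 5.35
position: [0.587, 0.0599, 0.0984]
ee_rot: [-180.0, 0.1, -169.1]
wrist_force: [-0.2, 0.9, -1.1]
opening: 0.0106
```

```bash
python3 t.py
```

```text
[0.5870164  0.05988978 0.09840531] [-1.79994043e+02  5.56022903e-02 -1.69146528e+02] pointer 10.853472486911784 F [-0.17228021  0.87183372 -1.1447951 ] [-0.02640921  0.01546084 -0.01718222] 0.010599065344410382 5.35
to axis mm tool x,y -1.5154796499103402 0.02531079063661264
```

Emit:
move_arm:
  motion:
    - {"claw":0,"x":-0.8,"y":0,"z":3,"roll":0}
    - {"claw":0,"x":-0.8,"y":0,"z":6,"roll":0}
    - {"claw":0,"x":-0.8,"y":0,"z":8,"roll":0}
    - {"claw":0,"x":-0.8,"y":0,"z":10,"roll":0}
    - {"claw":0,"x":-0.8,"y":0,"z":10,"roll":0}
    - {"claw":0,"x":-0.8,"y":0,"z":10,"roll":0}
    - {"claw":0,"x":-0.8,"y":0,"z":10,"roll":0}
    - {"claw":0,"x":-0.8,"y":0,"z":10,"roll":0}

```text
time_s: 6.02
position: [0.5877, 0.0606, 0.0878]
ee_rot: [-180.0, 0.0, -169.1]
wrist_force: [0.1, -0.2, -0.4]
opening: 0.0106
```

```bash
python3 t.py
```

```text
[0.58766286 0.06057842 0.08781672] [-1.79996165e+02  1.24378790e-02 -1.69098282e+02] pointer 10.90171773952494 F [ 0.14955493 -0.20948958 -0.39760479] [ 0.01206941  0.03211194 -0.07558792] 0.010584364940130655 6.0167
to axis mm tool x,y -0.7504657862920499 -0.5299155738130178
```

Emit:
move_arm:
  motion:
    - {"claw":0,"x":-1,"y":-0.5,"z":1,"roll":0}
    - {"claw":0,"x":-1,"y":-0.5,"z":2,"roll":0}
    - {"claw":0,"x":-1,"y":-0.5,"z":3,"roll":0}
    - {"claw":0,"x":-1,"y":-0.5,"z":4,"roll":0}
    - {"claw":0,"x":-1,"y":-0.5,"z":4,"roll":0}
    - {"claw":0,"x":-1,"y":-0.5,"z":4,"roll":0}

```text
time_s: 6.52
position: [0.5885, 0.0602, 0.0836]
ee_rot: [180.0, -0.0, -169.1]
wrist_force: [0.2, 0.2, 0.1]
opening: 0.0104
```

```bash
python3 t.py
```

```text
[0.58849855 0.060219   0.08355697] [ 1.79996867e+02 -1.91330223e-02 -1.69103661e+02] pointer 10.89633868467402 F [0.17616654 0.19062539 0.09611776] [-0.05756196 -0.02340023  0.05281942] 0.01035134131697942 6.5167
to axis mm tool x,y 0.002168089431953327 -0.018927958755776544
```

No contact yet. I'll go on in small steps.

Emit:
move_arm:
  motion:
    - {"claw":0,"x":-0.4,"y":0,"z":1,"roll":0}
    - {"claw":0,"x":-0.4,"y":0,"z":1.5,"roll":0}
    - {"claw":0,"x":-0.4,"y":0,"z":2,"roll":0}
    - {"claw":0,"x":-0.4,"y":0,"z":2.5,"roll":0}
    - {"claw":0,"x":-0.4,"y":0,"z":2.5,"roll":0}
    - {"claw":0,"x":-0.4,"y":0,"z":2.5,"roll":0}

```text
time_s: 7.02
position: [0.589, 0.0603, 0.0812]
ee_rot: [-180.0, -0.0, -169.1]
wrist_force: [0.5, 0.5, -0.1]
opening: 0.0107
```

```bash
python3 t.py
```

```text
[0.5889932  0.0603118  0.08118048] [-1.79999466e+02 -4.28225541e-03 -1.69102700e+02] pointer 10.897299705181098 F [ 0.52339902  0.52912828 -0.06392264] [-0.06313921 -0.04855583  0.02867222] 0.01069719757781657 7.0167
to axis mm tool x,y 0.5054420599415905 -0.0165442799664555
```

Emit:
move_arm:
  motion:
    - {"claw":0,"x":0,"y":0,"z":1,"roll":0}
    - {"claw":0,"x":0,"y":0,"z":2,"roll":0}
    - {"claw":0,"x":0,"y":0,"z":3,"roll":0}
    - {"claw":0,"x":0,"y":0,"z":4,"roll":0}
    - {"claw":0,"x":0,"y":0,"z":4,"roll":0}
    - {"claw":0,"x":0,"y":0,"z":4,"roll":0}

```text
time_s: 7.52
position: [0.5889, 0.0603, 0.0771]
ee_rot: [180.0, -0.0, -169.1]
wrist_force: [-0.2, 0.1, 0.2]
opening: 0.0101
```

```bash
python3 t.py
```

```text
[0.58892534 0.06031132 0.07708148] [ 1.79999184e+02 -1.44366627e-02 -1.69102549e+02] pointer 10.897450867929166 F [-0.20085289  0.07738431  0.17366923] [-0.02401416 -0.05285569  0.02804625] 0.010104196765923288 7.5167
to axis mm tool x,y 0.438710756290975 -0.02889737942628925
```

Emit:
move_arm:
  motion:
    - {"claw":0,"x":0,"y":0,"z":1,"roll":0}
    - {"claw":0,"x":0,"y":0,"z":1.5,"roll":0}
    - {"claw":0,"x":0,"y":0,"z":2,"roll":0}
    - {"claw":0,"x":0,"y":0,"z":2.5,"roll":0}
    - {"claw":0,"x":0,"y":0,"z":3,"roll":0}
    - {"claw":0,"x":0,"y":0,"z":3,"roll":0}

```text
time_s: 8.02
position: [0.589, 0.0603, 0.0743]
ee_rot: [180.0, 0.0, -169.1]
wrist_force: [0.2, 0.3, 0.6]
opening: 0.0103
```

```bash
python3 t.py
```

```text
[0.58901756 0.06034861 0.07425672] [ 1.79996347e+02  3.75831256e-03 -1.69100981e+02] pointer 10.899019345804504 F [0.18579404 0.26588005 0.61200929] [-0.06213459  0.05782423  0.02949113] 0.010317275157664394 8.0167
to axis mm tool x,y 0.536321081314901 -0.048075024764333035
```

Emit:
move_arm:
  motion:
    - {"claw":0,"x":0,"y":0,"z":0.3,"roll":0}
    - {"claw":0,"x":0,"y":0,"z":0.6,"roll":0}
    - {"claw":0,"x":0,"y":0,"z":0.8,"roll":0}
    - {"claw":0,"x":0,"y":0,"z":0.8,"roll":0}

```text
time_s: 8.35
position: [0.589, 0.0603, 0.0743]
ee_rot: [-180.0, 0.0, -169.1]
wrist_force: [-1.8, -0.1, 4.5]
opening: 0.0106
```

The knob is home: it lands at TCP z 0.0743 against the expected 0.0742, with 4.5 N. Now I turn it clockwise.

Emit:
move_arm:
  motion:
    - {"claw":0,"x":0,"y":0,"z":-0.2,"roll":0.05}
    - {"claw":0,"x":0,"y":0,"z":-0.2,"roll":0.11}
    - {"claw":0,"x":0,"y":0,"z":-0.2,"roll":0.18}
    - {"claw":0,"x":0,"y":0,"z":-0.2,"roll":0.25}
    - {"claw":0,"x":0,"y":0,"z":-0.2,"roll":0.32}
    - {"claw":0,"x":0,"y":0,"z":-0.2,"roll":0.39}
    - {"claw":0,"x":0,"y":0,"z":-0.2,"roll":0.46}
    - {"claw":0,"x":0,"y":0,"z":-0.2,"roll":0.5}
    - {"claw":0,"x":0,"y":0,"z":-0.2,"roll":0.5}
    - {"claw":0,"x":0,"y":0,"z":-0.2,"roll":0.5}

```text
time_s: 9.18
position: [0.5897, 0.0598, 0.0742]
ee_rot: [-180.0, 0.1, 162.3]
wrist_force: [-0.1, -2.4, 4.4]
opening: 0.0103
```

```bash
python3 t.py
```

```text
[0.58967847 0.05984549 0.07422892] [-1.79982947e+02  1.01830378e-01  1.62295503e+02] pointer -17.70449711698916 F [-0.07760083 -2.43430514  4.39540887] [-0.44938774  0.06890673  0.04537916] 0.010309416591845385 9.1833
to axis mm tool x,y 1.2304674187319156 -0.020666770374285735
```

Emit:
move_arm:
  motion:
    - {"claw":0,"x":0.3,"y":0,"z":0,"roll":0.06}
    - {"claw":0,"x":0.5,"y":0,"z":0,"roll":0.12}
    - {"claw":0,"x":0.5,"y":0,"z":0,"roll":0.18}
    - {"claw":0,"x":0.5,"y":0,"z":0,"roll":0.24}
    - {"claw":0,"x":0.5,"y":0,"z":0,"roll":0.3}
    - {"claw":0,"x":0.5,"y":0,"z":0,"roll":0.36}
    - {"claw":0,"x":0.5,"y":0,"z":0,"roll":0.4}
    - {"claw":0,"x":0.5,"y":0,"z":0,"roll":0.43}
    - {"claw":0,"x":0.5,"y":0,"z":0,"roll":0.43}
    - {"claw":0,"x":0.5,"y":0,"z":0,"roll":0.43}

```text
time_s: 10.02
position: [0.5894, 0.0593, 0.0743]
ee_rot: [-180.0, 0.2, 137.6]
wrist_force: [1.0, -5.9, 5.8]
opening: 0.0103
```

```bash
python3 t.py
```

```text
[0.58937857 0.05933768 0.07426968] [-1.79987831e+02  1.62797681e-01  1.37644556e+02] pointer -42.3554442833418 F [ 1.04353932 -5.87469963  5.77999589] [-1.17060941 -0.09913204  0.0841549 ] 0.010343206765360557 10.0167
to axis mm tool x,y 1.2302149913270506 0.045313731565848024
```

The pointer is now at −42.4° against the rib at −43.7°. I'll ease off, release and look.

Emit:
move_arm:
  motion:
    - {"claw":0,"x":0,"y":-0.5,"z":-0.3,"roll":0}
    - {"claw":0,"x":0,"y":-0.5,"z":-0.3,"roll":0}
    - {"claw":0.15,"x":0,"y":-0.5,"z":-0.3,"roll":0}
    - {"claw":0.25,"x":0,"y":-0.5,"z":-0.5,"roll":0}
    - {"claw":0.4,"x":0,"y":-0.5,"z":-1,"roll":0}
    - {"claw":0.5,"x":0,"y":-0.5,"z":-1,"roll":0}
    - {"claw":0.5,"x":0,"y":-0.5,"z":-1,"roll":0}
    - {"claw":0.5,"x":0,"y":-0.5,"z":-20,"roll":0}
    - {"claw":0.5,"x":0,"y":-0.5,"z":-50,"roll":0}
    - {"claw":0.5,"x":0,"y":-0.5,"z":-85,"roll":0}
    - {"claw":0.5,"x":0,"y":-0.5,"z":-110,"roll":0}
    - {"claw":0.5,"x":0,"y":-0.5,"z":-110,"roll":0}

```text
time_s: 11.02
position: [0.5916, 0.0608, 0.1903]
ee_rot: [179.5, 0.4, 137.6]
wrist_force: [1.5, 0.2, 0.8]
opening: 0.0429
```

```bash
python3 - <<'E'
from h import *
import time
C=cal('wrist');im=snap('wrist','w4.png')[:,:,::-1]
o=[.5885,.0602]
for z in(.09,.05): print(z,proj('w',(*o,z),C))
np.save('C4.npy',np.array([C],dtype=object),allow_pickle=True)
u,v=map(int,proj('w',(*o,.07),C));print(u,v)
a=cv2.convertScaleAbs(cv2.resize(im[v-75:v+75,u-75:u+75],(600,600),interpolation=cv2.INTER_CUBIC),alpha=1.6)
cv2.imwrite('pics/c4.png',a); snap('scene','s4.png'); snap('side','d4.png')
E
```

```text
0.09 (np.float64(316.5612417623165), np.float64(233.45388490553032))
0.05 (np.float64(316.8456317590492), np.float64(216.79054527341884))
316 224
```

View pics/c4.png

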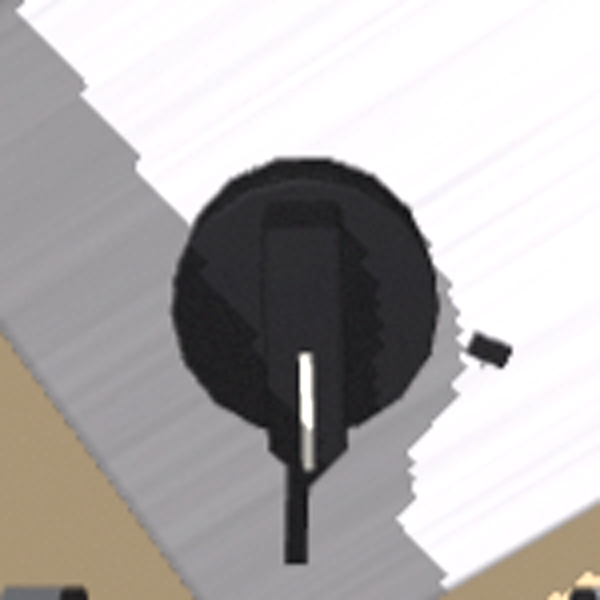

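```bash
python3 - <<'E'
from h import *
C=tuple(np.load('C4.npy',allow_pickle=True)[0])
r=lambda x,y,z:ray('w',316-75+x/4,224-75+y/4,z,C)[:2]
ang=lambda v:np.degrees(np.arctan2(v[1],v[0]))
a,b=r(303,353,.09),r(309,468,.09);print('line',a,b,np.linalg.norm(b-a),ang(b-a))
a2=a-.002*(b-a)/np.linalg.norm(b-a);print('centre from line',a2)
a,b=r(298,485,.051),r(295,560,.051);print('rib',a,b,ang(b-a),'axis',b-.053*np.array([np.cos(np.radians(-43.7)),np.sin(np.radians(-43.7))]))
for z in(.07,.08):print(z,'skirt diam',np.linalg.norm(r(173,305,z)-r(438,305,z)),'ctr',r(305.5,300,z))
E
python3 t.py
```

```text
line [0.590291   0.05870613] [0.60420394 0.04715647] 0.018082162220234295 -39.69736665169282
centre from line [0.58875214 0.0599836 ]
rib [0.61608353 0.03360516] [0.62620602 0.02357248] -44.744697176751416 axis [0.58788876 0.06018924]
0.07 skirt diam 0.041879600117627154 ctr [0.58852445 0.06074476]
0.08 skirt diam 0.04028089030711546 ctr [0.58655566 0.06259147]
[0.58794717 0.06028528 0.1833657 ] [ 1.79996797e+02 -1.97207753e-02  1.37629984e+02] pointer -42.37001618021179 F [-0.05662863 -0.52661427  0.56399391] [-0.02172174 -0.05561128  0.00789566] 0.04265414567645319 11.1667
to axis mm tool x,y -0.4659079043943351 0.309556521262959
```

```bash
python3 - <<'E'
from h import *
a,b=cv2.imread('pics/s0.png',0),cv2.imread('pics/s4.png',0)
for n,(u,v) in dict(jar=(240,137),plate=(197,237),spoon=(510,282),swA=(355,247),swB=(364,256)).items():
    k=9 if n[0:2]=='sw' else 18
    m=cv2.matchTemplate(b[v-k-10:v+k+10,u-k-10:u+k+10],a[v-k:v+k,u-k:u+k],cv2.TM_CCOEFF_NORMED);_,s,_,l=cv2.minMaxLoc(m);print(n,l[0]-10,l[1]-10,round(s,2))
arm.close_job()
E
```

```text
jar 0 0 1.0
plate -2 0 0.54
spoon 0 0 0.7
swA 1 10 0.33
swB -6 5 0.41
the job is handed in; nothing more can be done
```

The knob is back on its shaft and turned clockwise to the long mark. I've let go of it, lifted the arm clear and handed the job in at about 11 s. No verdict is reported back.

- **Fit:** I picked up the small black knob by its bar and saw the shaft's flat at about 11°. With the pointer set there, the knob went down without resistance and stopped 50.1 mm above its worktop grasp height; the box is 50 mm high. The last force reading before it stopped was 0.6 N, and 4.5 N once it was down. No turning was needed to find the flat.
- **Final picture:** The knob is within about 1 mm of the axis. Its pointer reads −39.7°, with the long rib at −43.7 to −44.7°. That is 4–5° off, and 11.5° is allowed. While still held, the pointer read −42.4°.
- **Other things in the kitchen:** An image match between the first and last scene pictures shows the jar unmoved. It was poor for the plate (score 0.54, 2 px shift) and middling for the spoon rest (0.70, no shift). For the two toggles it was inconclusive (0.33 and 0.41), perhaps because the arm and its shadow changed that part of the picture. I did not view the toggles again. The fingers stayed by the shaft, about 80 mm from the nearer toggle, and never went near the plate or the spoon rest.

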